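# Sort laser-marked parts and pull the blank

### The job

Sort the five pieces on the marking plate: the two knobs with the white laser mark go in the white tray and the two orange housings in the yellow tray, one to a bay, and the black knob that came out without a mark goes in the red reject tray. Set the good pieces down flat with their marks up, not dropped, the housings squared up with their long side along the tray, and leave the tape roll and the bottle where they stand.

Things in the scene. Friction and masses are not known exactly. Their poses are not given: they have to be found in the camera images.
- knob_a: Black control knob with its laser mark: a white ring and pointer line on the top face. Underside centre is the origin, z up through the top face. Skirt 44 mm diameter for the lowest 6 mm, then a nearly straight round body tapering 37 to 35 mm diameter; 28 mm tall, about 35 g. Starts top face up on a fixed 12 mm thick perforated plate (180 x 330 mm): underside 12 mm above the table.
- knob_b: A second marked black control knob, the same as knob_a. Underside centre is the origin, z up through the top face. Skirt 44 mm diameter for the lowest 6 mm, then a nearly straight round body tapering 37 to 35 mm diameter; 28 mm tall, about 35 g. Starts top face up on a fixed 12 mm thick perforated plate (180 x 330 mm): underside 12 mm above the table.
- knob_blank: Black control knob that missed the laser: top face plain black, no white ring. Underside centre is the origin, z up through the top face. Skirt 44 mm diameter for the lowest 6 mm, then a nearly straight round body tapering 37 to 35 mm diameter; 28 mm tall, about 35 g. Starts top face up on a fixed 12 mm thick perforated plate (180 x 330 mm): underside 12 mm above the table.
- housing_a: Rectangular orange plastic connector housing with a dark square code marked on its top: 54 mm long (its x axis), 34 mm wide (y), 28 mm tall (z up), about 60 g; dark socket face on one end. Origin at the underside centre. Starts top face up on a fixed 12 mm thick perforated plate (180 x 330 mm): underside 12 mm above the table.
- housing_b: A second one, the same as housing_a. Rectangular orange plastic connector housing with a dark square code marked on its top: 54 mm long (its x axis), 34 mm wide (y), 28 mm tall (z up), about 60 g; dark socket face on one end. Origin at the underside centre. Starts top face up on a fixed 12 mm thick perforated plate (180 x 330 mm): underside 12 mm above the table.
- knob_tray: White tray for good knobs, with a blue-grey round pad on the floor of each bay. 74 (x) by 170 mm (y) plus a 5 mm lip all round; walls and the middle divider 4 mm thick, tops 12 mm and inner floor 3 mm above the table. Two bays, each 66 (x) by 79 mm (y), centred at y = +41.5 and -41.5 mm. Origin: underside centre; y along its length. Fixed.
- housing_tray: Yellow tray for good housings, with a blue-grey rectangular pad in each bay, long side along the tray's length. 74 (x) by 170 mm (y) plus a 5 mm lip all round; walls and the middle divider 4 mm thick, tops 12 mm and inner floor 3 mm above the table. Two bays, each 66 (x) by 79 mm (y), centred at y = +41.5 and -41.5 mm. Origin: underside centre; y along its length. Fixed.
- reject_tray: Red reject tray, undivided: outer 100 mm (x) by 160 mm (y), walls 4 mm thick and 20 mm high, inner floor 3 mm above the table. Origin at the underside centre, y along its length. Fixed to the bench.
- tape_roll: Roll of green tape lying flat, 96 mm diameter, 48 mm tall, loose. A bystander. Origin at the underside centre of its hole.
- cleaner_bottle: White bottle with a red cap, 54 mm diameter, 120 mm tall, standing loose. A bystander. Origin at the underside centre.
Not all that is in view belongs to the job. Several things have the shape of the reject_tray; the one meant has the colours described above. Leave any green look-alike of the housing_a alone.

How it is judged:
By the outcome, as a careful person would: the job done as asked, in the order asked, and still so for the second after the job is handed in, with the robot touching nothing.
It also fails if it takes over 106 s, if anything falls off the work surface, if the arm or the gripper's body presses on something with over 40 N, if the wrist force passes 120 N, or if a joint passes its speed limit or range.

### The arm

A 7-joint arm with a two-finger parallel gripper is mounted at the origin on the work surface. World frame = base frame: x ahead of the robot, y to its left, z up, the work surface at z = 0. Lengths are in m, angles in rad, forces in N, time in s.
With the tool pointing down it reaches from about 0.4 to 0.85 m from the base axis. Payload 10.4 kg.
Tool frame: the origin (TCP) lies on the centre line of the jaws, within the pads' length; the fingertips stand 11 mm ahead of it and the grasp point (between the pads) lies 8 mm behind it; z points along the fingers, y is the line along which they close (so a half turn about z gives the same grasp; the last joint's range is limited). The gripper opens to 87 mm and grips with 3 to 60 N. Pads are 19 mm wide; open, the fingers measure 117 mm over their backs; the gripper's body (75 mm by 190 mm) begins 51 mm behind the grasp point.
Start: joints at [-1.297, 0.332, -0.065, 1.46, 0.022, 1.35, -0.088], TCP at [0.183, 0.598, 0.234] pointing down, gripper open.
Joint ranges: [-2.6, 2.6], [-0.5, 2.12], [-1.47, 1.34], [0.16, 2.42], [-1.27, 4.41], [0.06, 2.06], [-2.6, 2.6]. Speed limits (rad/s): [2.22, 2.22, 2.79, 2.79, 3.14, 3.14, 3.14].

### API

Orientations are given as a unit quaternion [x, y, z, w].
In Python, from bench import r gives the robot as it stands.
- The arm moves only by the shell command python3 -m pendant 'ROWS' [OPENING] [FORCE]. ROWS is JSON, a list of rows, each a list of 4 numbers: the shift along the tool's x, y, z in m, then the turn about the tool's z in rad. A call has 1 to 8 rows; each row shifts and turns the commanded pose from where the row before left it, along the tool's axes as they then stand; what a row does not reach is not made up. A row lasts 1/12 s, in which the tool goes at most 41.7 mm and 7.16 degrees, less where a joint would pass 70% of its speed; a pose out of reach is approached as far as the arm can. A call with a gripper value outside its range is refused whole. OPENING is the opening, from 0 (shut) to 1 (fully open), set as the call begins (- or left out, the last holds). The fingers move at their own pace and stop on an object; FORCE is the grip in N (left out, the last holds). Time passes only in rows, so rows that do not move let the fingers close. It gives the time, the measured TCP pose, the force, the opening and the grip force at its end, in the units of the state.
- r.read_state(): the state, without advancing time (a new reading comes with each control period).
- r.camera(name): name is "side" or "top" or "wrist"; returns a dict with "img" (400x640x3 uint8, red, green, blue), "camera_matrix" (3x3 intrinsics, pixels), "dist_coeffs" ([k1, k2, p1, p2, k3] as OpenCV has them; the pictures are not rectified), "xyz" and "attitude" of the camera in the world. Camera axes: x right, y down, z forward; pixel columns grow to the right and rows downward; lengths in m; the calibration is good to about 2 mm. A picture is of the moment at which its call begins. There is no depth.
- r.close_job(): hands the job in; it is judged then, once.
Trained networks look in the newest picture that a camera, given by its name, has taken for a name from the list of things; names that differ only in an ending like _2 or _b are one class to them, and where a whole thing is asked for, a point or a joint stands for the part that bears it (a point fixed in the world has none). Each returns a list of dicts, best first, with "score" (0 to 1); they miss things now and then, are a little off and sometimes report something else, mostly with a low value. They report only what shows in the picture. A call takes as long as a camera call. They do not tell look-alikes from the thing itself.
- r.outline_of(thing, camera): "mask" (400x640 bool, what is visible of it) and "bbox" ([centre column, centre row, width, height] in pixels, round what is visible of it).
The state is a dict: "time": time; "joint_positions": joint angles; "joint_vel": joint speeds; "joint_torque": joint torques, N m; "ee_pos": TCP position; "eef_rot": TCP orientation; "ft_force": force on the tool from outside, world axes, zero at the start; "torque": the same for the moment, N m; "width": finger opening in m; "grip_force": force on a finger pad.
Only numpy, scipy, OpenCV 4.12 (cv2) and the standard library are available. Lean on these libraries where they do the work, as an engineer would, in place of code of your own. Each camera call takes 0.05 s, during which the arm holds its last target. There are 200 camera calls.

## Working session

There is one attempt and no reset: what is moved stays moved. The work goes in short steps, Python scripts to look and compute and a shell command to move; the robot and the scene stay as the last step left them, time stands still between calls to the robot, and variables do not carry over. Pictures are saved under pics/ and viewed, at most 14 in all, crops included, and the job is handed in when it is done.

```bash
mkdir -p pics; cat > h.py <<'E'
import numpy as np, cv2
from scipy.spatial.transform import Rotation as R
from bench import r
def shot(cam,name=None):
    c=r.camera(cam)
    if name: cv2.imwrite(f'pics/{name}.png',cv2.cvtColor(c['img'],cv2.COLOR_RGB2BGR))
    return c
def rot(c):
    a=np.array(c['attitude'],float)
    return a if a.shape==(3,3) else R.from_quat(a).as_matrix()
def toworld(c,uv,z):
    p=cv2.undistortPoints(np.array(uv,float).reshape(-1,1,2),np.array(c['camera_matrix']),np.array(c['dist_coeffs'])).reshape(-1,2)
    d=np.c_[p,np.ones(len(p))]@rot(c).T
    o=np.array(c['xyz']); return o+d*((z-o[2])/d[:,2:])
E
python3 - <<'E'
from h import *
for n in('top','side','wrist'):
    c=shot(n,n+'0'); print(n,c['xyz'],c['attitude'])
s=r.read_state(); print(s['time'],s['ee_pos'],s['eef_rot'],s['ft_force'],s['width'])
E
```

```text
top [3.81181547e-01 9.18359891e-04 1.15460199e+00] [ 0.7145825  -0.69532834  0.05275167 -0.055746  ]
side [ 0.06723731 -0.57900469  0.68504225] [ 0.86669583 -0.2850913   0.13573399 -0.38618333]
wrist [0.11930263 0.61630738 0.38447436] [0.79750841 0.59099096 0.0713702  0.0980628 ]
0.15 [0.18271617 0.59742067 0.23294894] [ 1.47848184e-01  9.89009935e-01 -5.09935192e-04 -6.16612780e-05] [-0.33127989  0.08937835 -0.79331712] 0.08720925681418643
```

View pics/top0.png

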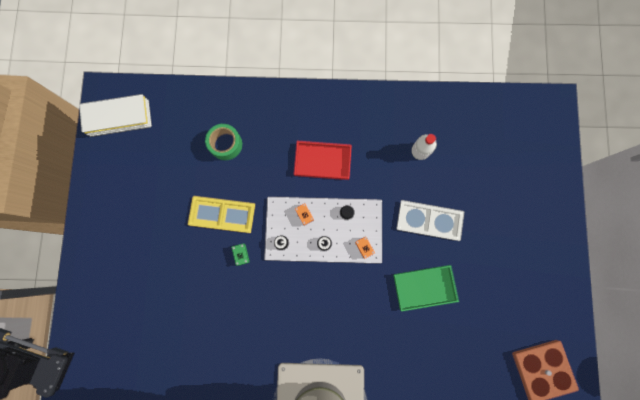

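View pics/side0.png

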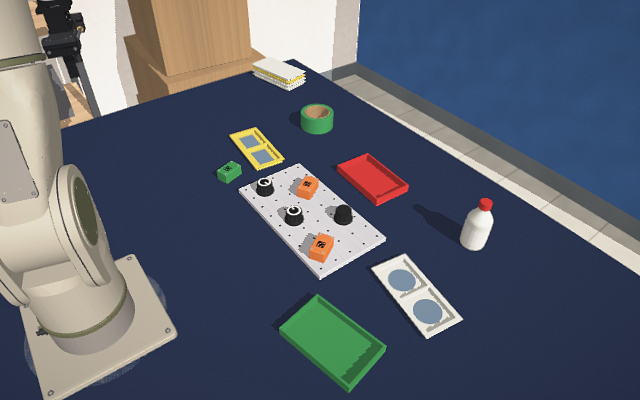

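The top view shows marked knobs at (281,242) and (324,243), the blank knob at (347,213), and orange housings at (305,214) and (365,248). The yellow tray is at (222,214), the white tray at (430,220) and the red tray at (323,160). Bystanders are the tape at (224,142) and the bottle at (424,147).
Possible mix-ups: the green housing at (240,255) for an orange one, the green tray at (426,288) for the red tray, and the blank knob at (347,213) for the marked ones. I choose by colour and white ring, then check in a close crop.

```bash
python3 - <<'E'
from h import *
c=shot('top')
im=cv2.cvtColor(c['img'],cv2.COLOR_RGB2BGR)
cv2.imwrite('pics/crop1.png',cv2.resize(im[130:315,180:470],None,fx=2.7,fy=2.7,interpolation=cv2.INTER_CUBIC))
for t,z in(('knob_a',.026),('housing_a',.04),('knob_tray',.012),('housing_tray',.012),('reject_tray',.02),('tape_roll',.048),('cleaner_bottle',.06)):
    for o in r.outline_of(t,'top'):
        if o['score']<.3: continue
        m=o['mask'].astype(np.uint8)
        pts=np.argwhere(m)[:,::-1].astype(float)
        w=toworld(c,pts,z)[:,:2]
        hull=cv2.convexHull((w*1000).astype(np.float32))
        (cx,cy),(a,b),an=cv2.minAreaRect(hull)
        print(t,round(o['score'],2),np.round(pts.mean(0)),'mean',np.round(w.mean(0),4),'rect',round(cx),round(cy),round(a),round(b),round(an,1))
E
```

```text
knob_a 0.75 [324. 244.] mean [0.4407 0.0008] rect 440 0 39 39 1.6
knob_a 0.45 [281. 243.] mean [0.4394 0.1205] rect 439 120 39 42 1.5
knob_a 0.32 [430. 220.] mean [ 0.5148 -0.2975] rect 514 -297 179 86 80.4
housing_a 0.75 [364. 247.] mean [ 0.4334 -0.1115] rect 434 -111 53 36 27.8
housing_a 0.7 [240. 254.] mean [0.4044 0.2313] rect 404 231 55 39 17.6
housing_a 0.63 [304. 214.] mean [0.5204 0.0579] rect 521 58 58 36 28.4
knob_tray 0.64 [430. 220.] mean [ 0.5162 -0.3015] rect 516 -301 179 84 81.0
knob_tray 0.37 [365. 247.] mean [ 0.4343 -0.1151] rect 434 -115 57 37 27.6
housing_tray 0.77 [222. 214.] mean [0.5177 0.2971] rect 518 297 180 84 84.5
housing_tray 0.71 [430. 220.] mean [ 0.5163 -0.3006] rect 516 -300 183 91 81.9
reject_tray 0.83 [425. 288.] mean [ 0.3269 -0.2829] rect 327 -283 103 163 10.9
reject_tray 0.58 [323. 160.] mean [0.6835 0.01  ] rect 685 11 161 107 87.6
tape_roll 0.78 [223. 141.] mean [0.7239 0.2962] rect 722 297 109 103 8.3
cleaner_bottle 0.63 [424. 147.] mean [ 0.7189 -0.2741] rect 720 -275 52 81 46.6
```

View pics/crop1.png

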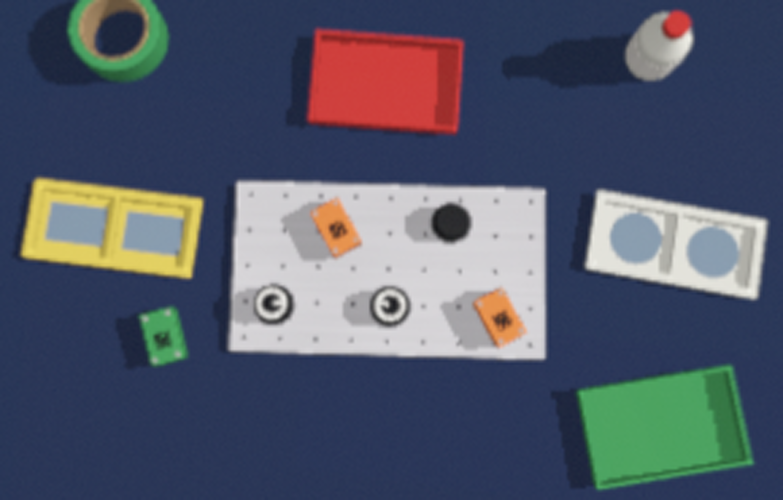

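The crop confirms it: white rings on both lower knobs, plain black at (347,213), red tray at the top centre, and the green look-alikes lie apart. First I align the tool so that its x is -X and its y is +Y, and head for the housing tray.

```bash
python3 -m pendant '[[0,0,0,-0.1],[0,0,0,-0.1],[0,0,0,-0.097],[-0.04,-0.01,0,0],[-0.04,-0.01,0,0],[-0.04,-0.01,0,0],[-0.04,-0.01,0,0],[-0.04,-0.01,0,0]]' 1 20; python3 -m pendant '[[-0.025,-0.03,0,0],[-0.025,-0.03,0,0],[0,-0.04,0,0],[0,-0.04,0,0],[0,-0.04,0,0],[0,0,0,0]]'
cat >> h.py <<'E'
def st():
    s=r.read_state(); M=R.from_quat(s['eef_rot']).as_matrix()
    return s,M,np.degrees(np.arctan2(M[1,1],M[0,1]))
def rel(x,y,z,phi=None):
    s,M,a=st(); d=M.T@(np.array([x,y,z])-s['ee_pos'])
    t=0 if phi is None else -((phi-a+90)%180-90)
    print('t',round(s['time'],2),'pos',np.round(s['ee_pos'],4),'yang',round(a,1),'w',round(s['width'],4),'grip',s['grip_force'],'-> d',np.round(d,4),'turn',round(np.radians(t),3))
def pads(c,z=.003):  # blue-grey tray pads
    h=cv2.cvtColor(c['img'],cv2.COLOR_RGB2HSV)
    m=cv2.inRange(h,(100,30,90),(120,130,230)); n,l,s,ce=cv2.connectedComponentsWithStats(m)
    for i in range(1,n):
        if s[i,4]<100: continue
        p=np.argwhere(l==i)[:,::-1]; w=toworld(c,p,z)[:,:2]
        q=cv2.minAreaRect(cv2.convexHull((w*1000).astype(np.float32)))
        print('pad',np.round(ce[i]),'w',np.round(w.mean(0),4),'rect',np.round(np.r_[q[0],q[1],q[2]],1))
E
python3 - <<'E'
from h import *
pads(shot('top')); print()
c=shot('wrist','w1'); pads(c)
rel(.52,.297,.2)
E
```

```text
time: 1.22
ee_pos: [0.3846, 0.547, 0.2338]
eef_rot: [-0.0, 1.0, 0.0, 0.0]
ft_force: [0.5, 0.7, -0.5]
width: 0.0873
grip_force: 0.0
time: 1.72
ee_pos: [0.4352, 0.3595, 0.2339]
eef_rot: [0.004, 1.0, -0.001, 0.0]
ft_force: [1.1, -0.8, 0.4]
width: 0.0872
grip_force: 0.0
pad [338. 227.] w [ 0.493  -0.0398] rect [488.5  -6.6 205.8 358.6   0.5]
pad [440. 211.] w [ 0.546  -0.3334] rect [ 527.6 -298.4  215.   103.9   79.1]
pad [587. 244.] w [ 0.4627 -0.7447] rect [ 4.702e+02 -7.445e+02  2.319e+02  4.700e+00  3.000e-01]
pad [208. 212.] w [0.5231 0.3391] rect [523.2 339.3  57.4  36.4  84.4]
pad [236. 216.] w [0.5152 0.2569] rect [515.3 256.7  57.8  36.   84.4]
pad [415. 218.] w [ 0.5242 -0.2606] rect [ 524.  -260.    50.3   50.1   45.4]
pad [444. 223.] w [ 0.5117 -0.3429] rect [ 512.4 -342.5   48.8   49.8   89.1]
pad [323. 361.] w [ 0.1227 -0.0065] rect [123.6 -12.4 139.5  14.2  89.5]

pad [305. 169.] w [0.4303 0.3425] rect [420.8 320.9 231.3 157.7  75.5]
pad [243. 233.] w [0.5081 0.2653] rect [510.1 256.1  60.   30.8  84.6]
pad [302. 237.] w [0.5145 0.3382] rect [513.5 339.1  59.9  25.   89.8]
t 1.82 pos [0.4334 0.3662 0.2342] yang 89.8 w 0.0871 grip 0.0 -> d [-0.0867 -0.069   0.0342] turn 0.0
```

View pics/w1.png

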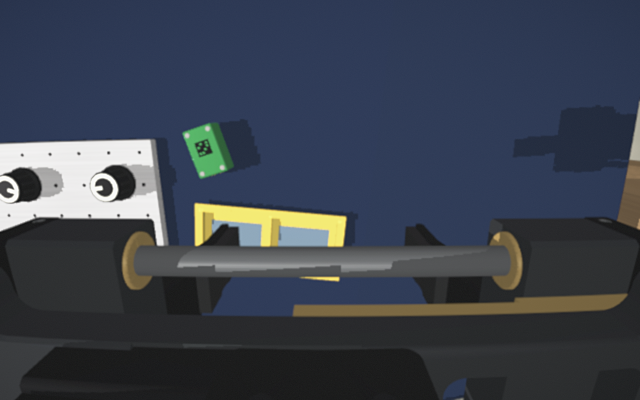

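The wrist camera looks back past the jaws (up in the picture is -X, left is -Y). The yellow tray is at (270,240), the knobs at (18,187) and (112,187), and the green look-alike at (207,150). Next I go over the plate to refine.

```bash
python3 -m pendant '[[-0.009,-0.038,0.004,0],[-0.009,-0.038,0.004,0],[-0.009,-0.038,0.004,0],[-0.009,-0.038,0.004,0],[-0.009,-0.038,0.004,0],[-0.009,-0.038,0.004,0],[-0.009,-0.038,0.004,0],[-0.009,-0.038,0.004,0]]' | head -2; python3 -m pendant '[[-0.02,0,0,0],[0,0,0,0]]'|head -2
cat >> h.py <<'E'
def rings(c,z=.040):
    hsv=cv2.cvtColor(c['img'],cv2.COLOR_RGB2HSV)
    dark=(hsv[...,2]<70).astype(np.uint8); n,l,s,ce=cv2.connectedComponentsWithStats(255-cv2.dilate(dark,None)*255)
    for i in range(1,n):   # small bright blob enclosed by dark
        x,y,w,h,a=s[i]
        if not(20<a<3000 and .5<w/h<2.2 and x>0 and y>0 and x+w<640): continue
        b=max(6,w//2); u=np.array([x+(w-1)/2,y+(h-1)/2])
        p=toworld(c,[u],z)[0]; print('ring',u,w,h,np.round(p[:2],4))
def orange(c,z=.040):
    hsv=cv2.cvtColor(c['img'],cv2.COLOR_RGB2HSV)
    m=cv2.inRange(hsv,(6,130,120),(20,255,255)); m=cv2.morphologyEx(m,cv2.MORPH_CLOSE,np.ones((7,7)))
    n,l,s,ce=cv2.connectedComponentsWithStats(m)
    for i in range(1,n):
        if s[i,4]<80: continue
        w=toworld(c,np.argwhere(l==i)[:,::-1],z)[:,:2]
        q=cv2.minAreaRect(cv2.convexHull((w*1000).astype(np.float32)))
        print('orange',np.round(ce[i]),np.round(w.mean(0),4),np.round(np.r_[q[0],q[1],q[2]],1))
E
python3 - <<'E'
from h import *
c=shot('wrist','w2'); rings(c); orange(c); rel(.44,.001,.15)
c=shot('top'); print('top'); rings(c);orange(c)
c=shot('side'); print('side'); rings(c);orange(c)
E
```

```text
time: 2.48
ee_pos: [0.5055, 0.0635, 0.2016]
time: 2.65
ee_pos: [0.5275, 0.0624, 0.2015]
ring [454.  389.5] 21 20 [0.7763 0.2196]
orange [138.  86.] [ 0.4326 -0.1088] [ 433.5 -108.5   58.8   41.1   29.5]
orange [318. 178.] [0.5207 0.0586] [521.2  58.9  54.   33.8  30.7]
t 2.7 pos [0.5262 0.0641 0.2014] yang 90.0 w 0.0869 grip 0.0 -> d [ 0.0862 -0.0631  0.0514] turn 0.0
top
orange [364. 247.] [ 0.4332 -0.1116] [ 434.  -112.    50.2   32.4   27.6]
orange [545. 371.] [ 0.1256 -0.5866] [ 122.2 -589.   132.6  125.1   16.4]
side
ring [283.  87.] 9 7 [0.7411 0.5004]
orange [307. 187.] [0.5122 0.0467] [513.3  47.6  79.1  43.4  30.6]
orange [321. 248.] [ 0.425  -0.1222] [ 425.7 -121.6   72.2   39.8   31. ]
```

View pics/w2.png

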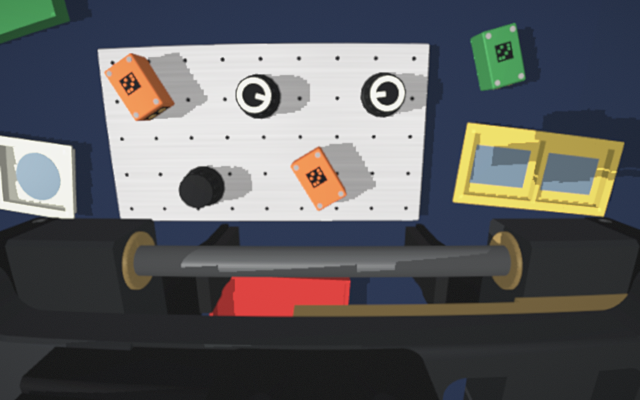

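Clear view: knob rings at (257,96) and (385,94), the blank knob's top at (204,187), and housings at (137,86) and (318,178), with both orange long axes about 30° from X.

```bash
python3 - <<'E'
from h import *
c=shot('wrist'); g=cv2.cvtColor(c['img'],cv2.COLOR_RGB2GRAY)
for x0,y0 in((257,96),(385,94)):
    k=g[y0-24:y0+25,x0-24:x0+25]; m=(k>150).astype(np.uint8); n,l,s,ce=cv2.connectedComponentsWithStats(m)
    for i in range(1,n):
        x,y,w,h,a=s[i]
        if x>0 and y>0 and x+w<49 and y+h<49 and a>40: u=np.array([x0-24+x+(w-1)/2,y0-24+y+(h-1)/2]); print(u,w,h,np.round(toworld(c,[u],.04)[0],4))
print('blank',np.round(toworld(c,[[204,187]],.04)[0],4))
pads(c)
rel(.44,.001,.06)
E
```

```text
[384.   96.5] 35 36 [0.4408 0.1216 0.04  ]
blank [ 0.5263 -0.0506  0.04  ]
pad [496. 170.] w [0.5136 0.2558] rect [513.9 256.1  60.3  39.9  84.6]
pad [ 36. 177.] w [ 0.5235 -0.2616] rect [ 523.8 -262.    53.4   53.4   41.6]
pad [566. 177.] w [0.5216 0.3385] rect [522.  338.9  60.1  40.1  84.2]
t 2.85 pos [0.5247 0.0652 0.2014] yang 90.1 w 0.0872 grip 0.0 -> d [ 0.0847 -0.064   0.1414] turn 0.0
```

```bash
python3 -m pendant '[[0.021,-0.0157,0.025,0],[0.021,-0.0157,0.025,0],[0.021,-0.0157,0.025,0],[0.021,-0.0157,0.025,0],[0,0,0.022,0],[0,0,0,0],[0,0,0,0]]' 0.75 25; python3 - <<'E'
from h import *
rel(.4406,.0015,.032)
c=shot('top')
g=cv2.cvtColor(c['img'],cv2.COLOR_RGB2BGR); cv2.imwrite('pics/t2.png',cv2.resize(g[190:290,250:410],None,fx=4,fy=4))
c=shot('wrist','w3')
rel(.4406,.0015,.032)
E
```

```text
time: 3.43
ee_pos: [0.4406, 0.0019, 0.0797]
eef_rot: [-0.001, 1.0, -0.0, -0.001]
ft_force: [0.6, 0.8, 1.3]
width: 0.066
grip_force: 0.0
t 3.43 pos [0.4406 0.0019 0.0797] yang 90.1 w 0.066 grip 0.0 -> d [-0.     -0.0004  0.0477] turn 0.0
t 3.53 pos [0.4423 0.002  0.0811] yang 90.1 w 0.0654 grip 0.0 -> d [ 0.0018 -0.0006  0.0491] turn 0.0
```

View pics/w3.png

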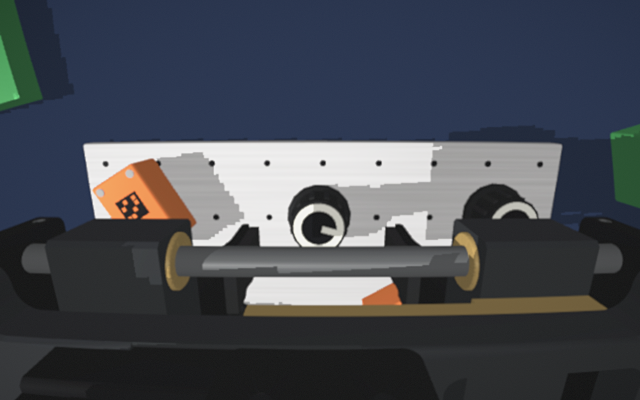

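The knob's ring is at (318,225), midway between the fingers. I go down, grip and lift.

```bash
python3 -m pendant '[[0.001,0,0.024,0],[0,0,0.023,0],[0,0,0,0]]'; python3 -m pendant '[[0,0,0,0],[0,0,0,0],[0,0,0,0],[0,0,0,0],[0,0,0,0]]' 0 25; python3 -m pendant '[[0,0,-0.015,0],[0,0,-0.03,0],[0,0,-0.03,0],[0,0,0,0]]'; python3 - <<'E'
from h import *
rel(.5238,-.261,.06)
E
```

```text
time: 3.78
ee_pos: [0.4391, 0.0016, 0.0309]
eef_rot: [-0.001, 1.0, -0.0, -0.001]
ft_force: [-1.8, -0.5, -0.3]
width: 0.0651
grip_force: 0.0
time: 4.2
ee_pos: [0.4406, 0.0011, 0.0334]
eef_rot: [-0.0, 1.0, 0.0, 0.001]
ft_force: [0.1, 0.3, 0.4]
width: 0.0397
grip_force: 0.0
time: 4.53
ee_pos: [0.4429, 0.0011, 0.1128]
eef_rot: [0.0, 1.0, 0.001, 0.004]
ft_force: [1.7, -0.3, 0.1]
width: 0.0348
grip_force: 25.0
t 4.53 pos [0.4429 0.0011 0.1128] yang 90.0 w 0.0348 grip 24.96173155359429 -> d [-0.0806 -0.2622  0.0529] turn 0.0
```

The fingers were still closing when the lift began, so I check how the knob is held.

```bash
python3 - <<'E'
from h import *
c=shot('side'); g=cv2.cvtColor(c['img'],cv2.COLOR_RGB2BGR); cv2.imwrite('pics/s2.png',cv2.resize(g[80:260,200:420],None,fx=3.3,fy=3.3))
P,_=cv2.projectPoints(np.array([[.4425,.001,z] for z in (.113,.102,.094,.085)]),cv2.Rodrigues(rot(c).T)[0],-rot(c).T@np.array(c['xyz']),np.array(c['camera_matrix']),np.array(c['dist_coeffs']))
print((P.reshape(-1,2)-[200,80])*3.3)
E
```

```text
[[305.5106818  344.40801405]
 [305.95968662 357.71419031]
 [306.28252205 367.25776959]
 [306.64202287 377.86219499]]
```

View pics/s2.png

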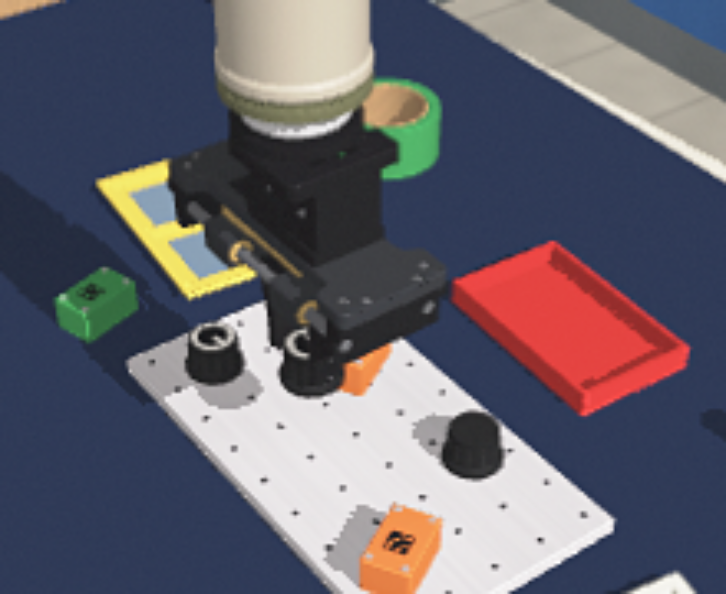

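The knob hangs level in the jaws at (310,370), ring visible at about (300,345), gripped possibly several mm high. I will find the floor by contact force when placing.

```bash
python3 -m pendant '[[-0.01,-0.0328,0,0],[-0.01,-0.0328,0,0],[-0.01,-0.0328,0,0],[-0.01,-0.0328,0,0],[-0.01,-0.0328,0,0],[-0.01,-0.0328,0,0],[-0.01,-0.0328,0,0],[-0.01,-0.0328,0,0]]'|head -2; python3 -m pendant '[[0,0,0.03,0],[0,0,0.03,0],[0,0,0,0],[0,0,0,0]]'; python3 - <<'E'
from h import *
rel(.5238,-.261,.038)
c=shot('side'); g=cv2.cvtColor(c['img'],cv2.COLOR_RGB2BGR); cv2.imwrite('pics/s3.png',cv2.resize(g[200:350,330:490],None,fx=4,fy=4))
E
```

```text
time: 5.25
ee_pos: [0.5198, -0.2629, 0.1065]
time: 5.58
ee_pos: [0.5185, -0.2608, 0.046]
eef_rot: [-0.0, 1.0, 0.001, -0.002]
ft_force: [0.7, -0.4, 0.1]
width: 0.0344
grip_force: 25.0
t 5.58 pos [ 0.5185 -0.2608  0.046 ] yang 90.0 w 0.0344 grip 24.961761984704935 -> d [-0.0054 -0.0002  0.008 ] turn 0.0
```

View pics/s3.png

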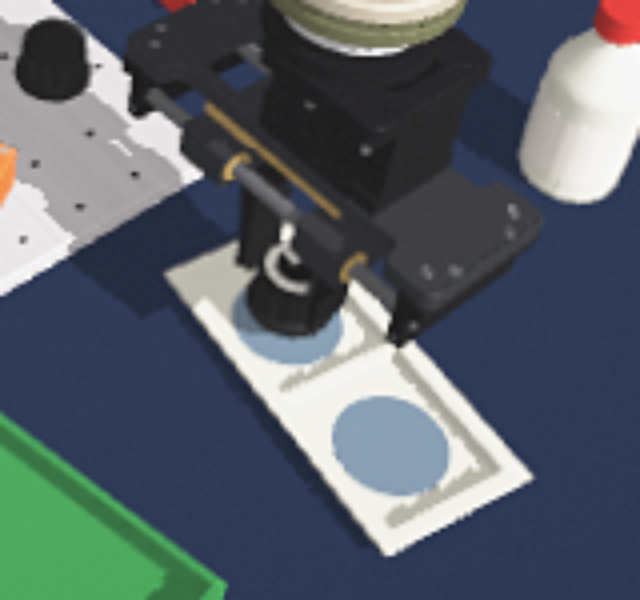

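The knob hangs level over the near pad at (290,335), the empty far pad being at (390,445). I lower it in small steps, watching the force.

```bash
python3 -m pendant '[[-0.005,0,0.006,0],[0,0,0.004,0],[0,0,0,0],[0,0,0,0]]'|sed -n '2p;4p'; python3 -m pendant '[[0,0,0.002,0],[0,0,0.001,0],[0,0,0,0]]'|sed -n '2p;4p';python3 -m pendant '[[0,0,0.002,0],[0,0,0,0]]'|sed -n '2p;4p';python3 -m pendant '[[0,0,0.0015,0],[0,0,0,0]]'|sed -n '2p;4p'
```

```text
ee_pos: [0.5253, -0.2613, 0.0379]
ft_force: [-0.4, 0.0, -0.2]
ee_pos: [0.5248, -0.2614, 0.0344]
ft_force: [-0.7, 0.2, -0.5]
ee_pos: [0.5248, -0.2614, 0.0323]
ft_force: [-0.1, -0.3, -0.6]
ee_pos: [0.525, -0.2615, 0.031]
ft_force: [-0.3, 0.1, -0.6]
```

```bash
for i in 1; do python3 -m pendant '[[0,0,0.0015,0],[0,0,0,0]]'|sed -n '2p;4p'; python3 -m pendant '[[0,0,0.0015,0],[0,0,0,0]]'|sed -n '2p;4p';python3 -m pendant '[[0,0,0.001,0],[0,0,0,0]]'|sed -n '2p;4p'; done
```

```text
ee_pos: [0.5251, -0.2615, 0.0308]
ft_force: [-5.8, 3.3, 16.0]
ee_pos: [0.5255, -0.2615, 0.0301]
ft_force: [-8.3, 5.1, 23.6]
ee_pos: [0.5258, -0.2615, 0.0295]
ft_force: [-9.1, 5.5, 27.6]
```

Contact came at TCP z of about 0.031. I relieve the press and open.

```bash
python3 -m pendant '[[0,0,-0.001,0],[0,0,-0.0015,0],[0,0,0,0]]'|sed -n '2p;4p'; python3 -m pendant '[[0,0,0,0],[0,0,0,0],[0,0,0,0],[0,0,0,0],[0,0,-0.02,0],[0,0,-0.03,0],[0,0,-0.03,0]]' 0.65 ; python3 - <<'E'
from h import *
rel(.4408,.1216,.0335)
E
```

```text
ee_pos: [0.5251, -0.2615, 0.0298]
ft_force: [-0.0, -0.3, -0.1]
time: 7.88
ee_pos: [0.5241, -0.2612, 0.1096]
eef_rot: [-0.0, 1.0, 0.0, -0.001]
ft_force: [1.3, -0.2, 0.3]
width: 0.0561
grip_force: 0.0
t 7.88 pos [ 0.5241 -0.2612  0.1096] yang 90.0 w 0.0561 grip 0.0 -> d [0.0831 0.3828 0.0764] turn 0.0
```

```bash
python3 -m pendant '[[0.0083,0.0383,0,0],[0.0083,0.0383,0,0],[0.0083,0.0383,0,0],[0.0083,0.0383,0,0],[0.0083,0.0383,0,0],[0.0083,0.0383,0,0],[0.0083,0.0383,0,0],[0.0083,0.0383,0,0]]' 0.75|head -2;  python3 -m pendant '[[0.0083,0.0383,0,0],[0.0083,0.0383,0,0],[0,0,0.03,0],[0,0,0,0],[0,0,0,0]]'|head -2; python3 - <<'E'
from h import *
c=shot('wrist','w4'); rel(.4408,.1216,.0335)
c=shot('top'); g=cv2.cvtColor(c['img'],cv2.COLOR_RGB2BGR); cv2.imwrite('pics/t4.png',cv2.resize(g[190:250,390:470],None,fx=6,fy=6))
E
```

```text
time: 8.55
ee_pos: [0.4577, 0.0466, 0.1097]
time: 8.97
ee_pos: [0.4409, 0.1209, 0.0789]
t 9.02 pos [0.4419 0.1206 0.0798] yang 89.9 w 0.0655 grip 0.0 -> d [0.0011 0.0011 0.0463] turn 0.0
```

View pics/w4.png

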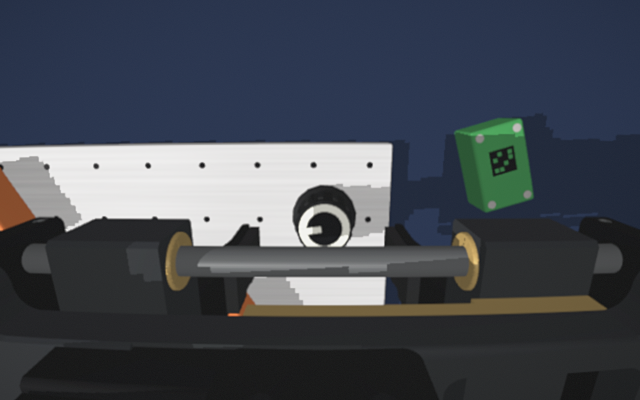

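The knob ring at (324,228) is about 1 mm to +Y of the jaw centre. I go down and grip, allowing a full close this time.

```bash
python3 -m pendant '[[0.001,0.001,0.024,0],[0,0,0.022,0],[0,0,0,0]]'|sed -n 2p; python3 -m pendant '[[0,0,0,0],[0,0,0,0],[0,0,0,0],[0,0,0,0],[0,0,0,0],[0,0,0,0],[0,0,0,0],[0,0,0,0]]' 0 25; python3 -m pendant '[[0,0,-0.015,0],[0,0,-0.03,0],[0,0,-0.035,0],[-0.0089,-0.0387,0,0],[-0.0089,-0.0387,0,0],[-0.0089,-0.0387,0,0],[-0.0089,-0.0387,0,0],[-0.0089,-0.0387,0,0]]'|sed -n '2p;5p'; python3 -m pendant '[[-0.0089,-0.0387,0,0],[-0.0089,-0.0387,0,0],[-0.0089,-0.0387,0,0],[-0.0089,-0.0387,0,0],[-0.0,-0.0387,0,0],[0,-0.0387,0,0],[0,-0.0387,0,0],[0,0,0,0]]'; python3 - <<'E'
from h import *
rel(.512,-.3425,.035)
E
```

```text
ee_pos: [0.4397, 0.121, 0.0317]
time: 9.98
ee_pos: [0.4413, 0.1227, 0.0342]
eef_rot: [-0.0, 1.0, 0.0, 0.0]
ft_force: [-1.2, -0.7, 5.6]
width: 0.0351
grip_force: 25.1
ee_pos: [0.4854, -0.0727, 0.1138]
width: 0.0348
time: 11.32
ee_pos: [0.5179, -0.3506, 0.1136]
eef_rot: [0.004, 1.0, -0.002, -0.001]
ft_force: [-1.4, -1.5, -0.2]
width: 0.0348
grip_force: 25.0
t 11.32 pos [ 0.5179 -0.3506  0.1136] yang 89.5 w 0.0348 grip 24.963056357810274 -> d [0.0058 0.0084 0.0786] turn 0.0
```

```bash
python3 -m pendant '[[0.003,0.004,0.03,0],[0.003,0.004,0.03,0],[0,0,0,0],[0,0,0,0]]'|sed -n 2p; python3 - <<'E'
from h import *
rel(.512,-.3425,.035)
r.camera('side'); rel(.512,-.3425,.035)
E
```

```text
ee_pos: [0.5142, -0.3331, 0.0527]
t 11.65 pos [ 0.5142 -0.3331  0.0527] yang 90.0 w 0.0348 grip 24.964521528454497 -> d [ 0.0021 -0.0095  0.0177] turn 0.0
t 11.7 pos [ 0.5153 -0.334   0.0544] yang 90.0 w 0.0351 grip 24.96460831258446 -> d [ 0.0033 -0.0085  0.0194] turn 0.0
```

```bash
python3 -m pendant '[[0.003,-0.009,0.012,0],[0,0,0.005,0],[0,0,0,0],[0,0,0,0]]'|sed -n '2p;4p'; python3 -m pendant '[[0,0,0.002,0],[0,0,0,0]]'|sed -n '2p;4p';python3 -m pendant '[[0,0,0.002,0],[0,0,0,0]]'|sed -n '2p;4p'; python3 -m pendant '[[0,0,0.0015,0],[0,0,0,0]]'|sed -n '2p;4p'
```

```text
ee_pos: [0.512, -0.3431, 0.0367]
ft_force: [-0.2, -0.3, 0.1]
ee_pos: [0.5123, -0.3427, 0.0346]
ft_force: [0.7, 0.1, -0.3]
ee_pos: [0.5121, -0.3426, 0.0324]
ft_force: [0.1, -0.4, 0.1]
ee_pos: [0.512, -0.3427, 0.0308]
ft_force: [0.4, -0.3, -1.1]
```

```bash
python3 -m pendant '[[0,0,0.0015,0],[0,0,0,0]]'|sed -n '2p;4p'; python3 -m pendant '[[0,0,0.0015,0],[0,0,0,0]]'|sed -n '2p;4p';python3 -m pendant '[[0,0,0.0015,0],[0,0,0,0]]'|sed -n '2p;4p'
```

```text
ee_pos: [0.512, -0.3427, 0.0292]
ft_force: [0.1, 0.6, -0.7]
ee_pos: [0.512, -0.3427, 0.0277]
ft_force: [-0.2, 0.2, -0.2]
ee_pos: [0.512, -0.3427, 0.0262]
ft_force: [-0.8, 0.4, 0.0]
```

```bash
python3 -m pendant '[[0,0,0.0012,0],[0,0,0,0]]'|sed -n '2p;4p'; python3 -m pendant '[[0,0,0.001,0],[0,0,0,0]]'|sed -n '2p;4p'
```

```text
ee_pos: [0.5121, -0.3429, 0.0253]
ft_force: [-0.0, 0.6, 0.5]
ee_pos: [0.5121, -0.3429, 0.0252]
ft_force: [-3.1, 3.9, 10.7]
```

```bash
python3 -m pendant '[[0,0,-0.001,0],[0,0,0,0]]'|sed -n '2p;4p'; python3 -m pendant '[[0,0,0,0],[0,0,0,0],[0,0,0,0],[0,0,0,0],[0,0,-0.02,0],[0,0,-0.03,0],[0,0,-0.03,0]]' 0.65 |head -2; python3 - <<'E'
from h import *
print(np.round(r.read_state()['joint_positions'],2))
rel(.5207,.0588,.1,120.7)
E
```

```text
ee_pos: [0.5122, -0.3429, 0.0255]
ft_force: [0.1, -0.4, -0.3]
time: 14.12
ee_pos: [0.5113, -0.3425, 0.1055]
[ 0.07  0.46  0.57  1.66 -0.27  1.11  2.29]
t 14.12 pos [ 0.5113 -0.3425  0.1055] yang 90.0 w 0.0564 grip 0.0 -> d [-0.0094  0.4013  0.0057] turn -0.536
```

```bash
python3 -m pendant '[[0,0.0401,0,0],[0,0.0401,0,0],[0,0.0401,0,0],[0,0.0401,0,0],[0,0.0401,0,0],[0,0.0401,0,0],[0,0.0401,0,0],[0,0.0401,0,0]]' 0.75|head -2; python3 -m pendant '[[-0.005,0.0401,0,0],[-0.004,0.0401,0,0],[0,0,0,-0.1],[0,0,0,0]]'|head -2; python3 - <<'E'
from h import *
print(np.round(r.read_state()['joint_positions'],2))
rel(.5207,.0588,.1,120.7)
E
```

```text
time: 14.78
ee_pos: [0.5117, -0.0201, 0.1056]
time: 15.12
ee_pos: [0.5209, 0.0611, 0.1052]
[-0.55  0.23  0.39  1.9  -0.1   1.03  1.56]
t 15.12 pos [0.5209 0.0611 0.1052] yang 96.3 w 0.0653 grip 0.0 -> d [ 0.0005 -0.0022  0.0052] turn -0.426
```

```bash
python3 -m pendant '[[0.0005,-0.002,0,-0.106],[0,0,0,-0.106],[0,0,0,-0.106],[0,0,0,-0.107],[0,0,0.025,0],[0,0,0,0],[0,0,0,0]]'|head -2; python3 - <<'E'
from h import *
c=shot('wrist','w5'); orange(c); rel(.5207,.0588,.035,120.7)
E
```

```text
time: 15.7
ee_pos: [0.5198, 0.0548, 0.0797]
orange [173.   3.] [ 0.4497 -0.0786] [450.7 -79.3   4.1   9.5  27.8]
orange [324. 215.] [0.512  0.0524] [512.5  52.6  39.6  32.7  30.6]
t 15.75 pos [0.5205 0.0551 0.0805] yang 119.9 w 0.0655 grip 0.0 -> d [-0.0021  0.0031  0.0455] turn -0.014
```

View pics/w5.png

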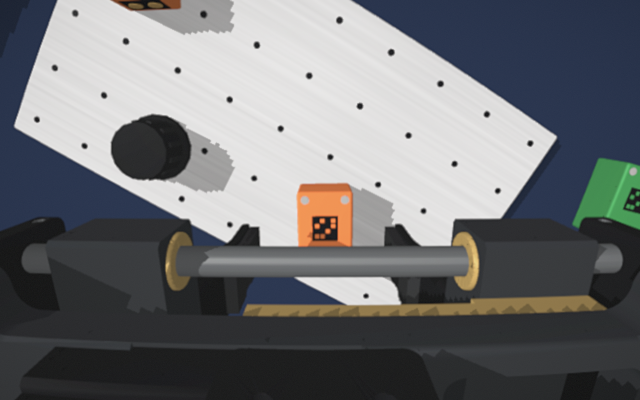

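The housing is square between the jaws, at (325,215), a little to +Y of centre, so I correct and grip.

```bash
python3 -m pendant '[[-0.002,0.003,0.024,-0.012],[0,0,0.0215,0],[0,0,0,0]]'|sed -n 2p; python3 -m pendant '[[0,0,0,0],[0,0,0,0],[0,0,0,0],[0,0,0,0],[0,0,0,0],[0,0,0,0],[0,0,0,0]]' 0 25; python3 -m pendant '[[0,0,-0.015,0],[0,0,-0.03,0],[0,0,-0.03,0],[0,0,0,0]]'|tail -2; python3 - <<'E'
from h import *
rel(.5225,.3388,.037,174.3)
print(np.round(r.read_state()['joint_positions'],2))
E
```

```text
ee_pos: [0.5191, 0.0593, 0.0326]
time: 16.58
ee_pos: [0.5213, 0.0598, 0.0355]
eef_rot: [-0.265, 0.964, 0.0, 0.0]
ft_force: [0.0, -0.8, 5.6]
width: 0.0338
grip_force: 25.0
width: 0.0337
grip_force: 25.0
t 16.92 pos [0.5238 0.06   0.115 ] yang 120.8 w 0.0337 grip 24.999857246875763 -> d [-0.1409  0.2404  0.0786] turn -0.935
[-0.5   0.22  0.34  1.88 -0.08  1.05  1.98]
```

```bash
python3 -m pendant '[[-0.0201,0.0343,0,0],[-0.0201,0.0343,0,0],[-0.0201,0.0343,0,0],[-0.0201,0.0343,0,0],[-0.0201,0.0343,0,0],[-0.0201,0.0343,0,0],[-0.0201,0.0343,0,0],[0,0,0,-0.11]]'|sed -n 2p;python3 -m pendant '[[0,0,0,-0.11],[0,0,0,-0.11],[0,0,0,-0.11],[0,0,0,-0.11],[0,0,0,-0.11],[0,0,0,-0.11],[0,0,0,-0.11],[0,0,0,-0.055]]'|sed -n 2p;  python3 -m pendant '[[0,0,0.025,0],[0,0,0.025,0],[0,0,0,0],[0,0,0,0]]'|sed -n 2p; python3 - <<'E'
from h import *
rel(.5225,.3388,.037,174.3)
print(np.round(r.read_state()['joint_positions'],2))
E
```

```text
ee_pos: [0.5155, 0.3479, 0.109]
ee_pos: [0.5187, 0.3379, 0.1092]
ee_pos: [0.518, 0.3373, 0.0586]
t 18.58 pos [0.518  0.3373 0.0586] yang 174.3 w 0.034 grip 24.999869763851166 -> d [-0.002  -0.0044  0.0216] turn 0.001
[-0.68  0.47  0.04  1.66 -0.02  1.02  2.41]
```

```bash
python3 -m pendant '[[-0.002,-0.0044,0.015,0],[0,0,0.01,0],[0,0,0.004,0],[0,0,0,0],[0,0,0,0]]'|sed -n '2p;4p'; python3 -m pendant '[[0,0,0.0015,0],[0,0,0,0]]'|sed -n '2p;4p';python3 -m pendant '[[0,0,0.0012,0],[0,0,0,0]]'|sed -n '2p;4p'; python3 - <<'E'
from h import *
rel(.5225,.3388,.026,174.3)
E
```

```text
ee_pos: [0.5235, 0.3397, 0.0314]
ft_force: [-0.4, -0.2, -0.2]
ee_pos: [0.5236, 0.3398, 0.0299]
ft_force: [-0.1, -0.6, -0.9]
ee_pos: [0.5235, 0.3396, 0.0283]
ft_force: [0.6, -0.4, -0.5]
t 19.33 pos [0.5235 0.3396 0.0283] yang 174.3 w 0.0339 grip 24.999804496765137 -> d [0.0009 0.001  0.0023] turn 0.001
```

```bash
python3 -m pendant '[[0,0,0.0012,0],[0,0,0,0]]'|sed -n '2p;4p'; python3 -m pendant '[[0,0,0.001,0],[0,0,0,0]]'|sed -n '2p;4p';python3 -m pendant '[[0,0,0.0007,0],[0,0,0,0]]'|sed -n '2p;4p'
```

```text
ee_pos: [0.5234, 0.3395, 0.0268]
ft_force: [-1.5, -1.1, -1.2]
ee_pos: [0.5236, 0.3396, 0.0265]
ft_force: [-2.8, -0.7, 5.9]
ee_pos: [0.5235, 0.3396, 0.0265]
ft_force: [-4.8, -3.6, 11.8]
```

```bash
python3 -m pendant '[[0,0,-0.0009,0],[0,0,0,0],[0,0,0,0],[0,0,0,0],[0,0,0,0],[0,0,-0.02,0],[0,0,-0.03,0],[0,0,-0.03,0]]' 0.62 |sed -n '2p;5p'; python3 -m pendant '[[0,0,0,0.11],[0,0,0,0.11],[0,0,0,0.11],[0,0,0,0.11],[0,0,0,0.11],[0,0,0,0.11],[0,0,0,0.11],[0,0,0,0.11]]' 0.75|head -1; python3 -m pendant '[[0,0,0,0.105],[0,0,0,0]]'|head -1; python3 - <<'E'
from h import *
rel(.4335,-.1105,.08,118.2)
E
```

```text
ee_pos: [0.5228, 0.3391, 0.1062]
width: 0.0537
time: 21.17
time: 21.33
t 21.33 pos [0.5233 0.3397 0.106 ] yang 117.6 w 0.0652 grip 0.0 -> d [ 0.2885 -0.3571  0.0261] turn -0.01
```

```bash
python3 -m pendant '[[0.024,-0.0298,0,-0.01],[0.024,-0.0298,0,0],[0.024,-0.0298,0,0],[0.024,-0.0298,0,0],[0.024,-0.0298,0,0],[0.024,-0.0298,0,0],[0.024,-0.0298,0,0],[0.024,-0.0298,0,0]]'|head -1;python3 -m pendant '[[0.024,-0.0298,0,0],[0.024,-0.0298,0,0],[0.024,-0.0298,0,0],[0.024,-0.0298,0,0],[0,0,0,0],[0,0,0,0]]'|head -1; python3 - <<'E'
from h import *
rel(.4335,-.1105,.08,118.2)
print(np.round(r.read_state()['joint_positions'],2))
E
```

```text
time: 22.0
time: 22.5
t 22.5 pos [ 0.4401 -0.1141  0.1063] yang 118.4 w 0.0652 grip 0.0 -> d [0.0041 0.0063 0.0263] turn 0.004
[-0.34  0.07  0.51  2.07 -0.04  1.01  2.26]
```

```bash
python3 -m pendant '[[0.004,0.006,0.026,0],[0,0,0,0],[0,0,0,0]]'|head -2; python3 - <<'E'
from h import *
c=shot('wrist','w6'); orange(c); rel(.4335,-.1105,.035,118.2)
E
```

```text
time: 22.75
ee_pos: [0.4334, -0.1077, 0.0796]
orange [312. 210.] [ 0.4265 -0.1178] [ 426.7 -117.7   45.8   32.6   29.9]
t 22.8 pos [ 0.4343 -0.1079  0.0804] yang 118.6 w 0.0655 grip 0.0 -> d [ 0.0019 -0.0019  0.0454] turn 0.008
```

View pics/w6.png

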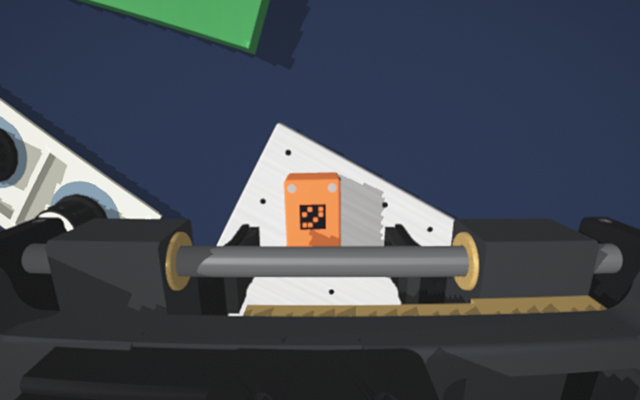

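The housing is at (313,212), 3 mm off jaw centre and 4–5 mm further along the tool's x, so I correct and grip.

```bash
python3 -m pendant '[[0.0045,-0.0027,0.024,-0.022],[0,0,0.0215,0],[0,0,0,0]]'|sed -n 2p; python3 -m pendant '[[0,0,0,0],[0,0,0,0],[0,0,0,0],[0,0,0,0],[0,0,0,0],[0,0,0,0],[0,0,0,0]]' 0 25; python3 -m pendant '[[0,0,-0.015,0],[0,0,-0.03,0],[0,0,-0.03,0],[0,0,0,0]]'|tail -2; python3 - <<'E'
from h import *
rel(.515,.2565,.037,174.3)
E
```

```text
ee_pos: [0.4303, -0.1126, 0.0328]
time: 23.63
ee_pos: [0.432, -0.1131, 0.0352]
eef_rot: [-0.257, 0.966, 0.0, 0.0]
ft_force: [-1.6, 0.5, 6.2]
width: 0.0335
grip_force: 25.0
width: 0.0338
grip_force: 25.0
t 23.97 pos [ 0.4342 -0.1138  0.1143] yang 119.7 w 0.0338 grip 25.000068247318268 -> d [-0.2533  0.2818  0.0779] turn -0.953
```

```bash
python3 -m pendant '[[-0.0253,0.0282,0,0],[-0.0253,0.0282,0,0],[-0.0253,0.0282,0,0],[-0.0253,0.0282,0,0],[-0.0253,0.0282,0,0],[-0.0253,0.0282,0,0],[-0.0253,0.0282,0,0],[-0.0253,0.0282,0,0]]'|head -1;python3 -m pendant '[[-0.0253,0.0282,0,0],[-0.0253,0.0282,0,0],[0,0,0,-0.11],[0,0,0,-0.11],[0,0,0,-0.11],[0,0,0,-0.11],[0,0,0,-0.11],[0,0,0,-0.11]]'|sed -n 2p;  python3 -m pendant '[[0,0,0,-0.11],[0,0,0,-0.11],[0,0,0,-0.073],[0,0,0,0],[0,0,0,0]]'|sed -n 2p; python3 - <<'E'
from h import *
rel(.515,.2565,.06,174.3)
print(np.round(r.read_state()['joint_positions'],2))
E
```

```text
time: 24.63
ee_pos: [0.511, 0.2571, 0.109]
ee_pos: [0.5111, 0.257, 0.1092]
t 25.72 pos [0.5111 0.257  0.1092] yang 174.2 w 0.0339 grip 24.999500513076782 -> d [ 0.0001 -0.0039  0.0492] turn -0.002
[-0.62  0.32  0.09  1.76 -0.03  1.07  2.52]
```

```bash
python3 -m pendant '[[0,-0.0036,0.025,-0.002],[0,0,0.025,0],[0,0,0.02,0],[0,0,0.008,0],[0,0,0,0],[0,0,0,0]]'|sed -n '2p;4p'; python3 -m pendant '[[0,0,0.0015,0],[0,0,0,0]]'|sed -n '2p;4p';python3 -m pendant '[[0,0,0.0012,0],[0,0,0,0]]'|sed -n '2p;4p'; python3 - <<'E'
from h import *
rel(.515,.2567,.026,174.3)
E
```

```text
ee_pos: [0.515, 0.2569, 0.032]
ft_force: [0.9, 0.5, 0.4]
ee_pos: [0.5156, 0.2573, 0.0313]
ft_force: [-0.4, 0.8, -1.0]
ee_pos: [0.5151, 0.257, 0.0295]
ft_force: [-0.0, -1.1, -0.9]
t 26.55 pos [0.5151 0.257  0.0295] yang 174.5 w 0.0336 grip 24.999979734420776 -> d [0.0004 0.0001 0.0035] turn 0.003
```

```bash
python3 -m pendant '[[0,0,0.0015,0],[0,0,0,0]]'|sed -n '2p;4p'; python3 -m pendant '[[0,0,0.0012,0],[0,0,0,0]]'|sed -n '2p;4p';python3 -m pendant '[[0,0,0.001,0],[0,0,0,0]]'|sed -n '2p;4p';
```

```text
ee_pos: [0.5148, 0.2568, 0.0274]
ft_force: [0.2, 0.3, 0.0]
ee_pos: [0.5149, 0.2569, 0.0262]
ft_force: [-0.9, 0.8, -1.0]
ee_pos: [0.5149, 0.2569, 0.0262]
ft_force: [-4.5, -2.9, 11.2]
```

```bash
python3 -m pendant '[[0,0,-0.0009,0],[0,0,0,0],[0,0,0,0],[0,0,0,0],[0,0,0,0],[0,0,-0.02,0],[0,0,-0.03,0],[0,0,-0.03,0]]' 0.62 |sed -n '2p;5p'; python3 -m pendant '[[0,0,0,0.11],[0,0,0,0.11],[0,0,0,0.11],[0,0,0,0.11],[0,0,0,0.11],[0,0,0,0.11],[0,0,0,0.11],[0,0,0,0.11]]' 0.8|head -1; python3 -m pendant '[[0,0,0,0.11],[0,0,0,0.11],[0,0,0,0.11],[0,0,0,0.11],[0,0,0,0.11],[0,0,0,0.037],[0,0,0,0]]'|head -1; python3 - <<'E'
from h import *
rel(.5263,-.0506,.08,90)
E
```

```text
ee_pos: [0.5141, 0.2564, 0.1062]
width: 0.0538
time: 28.38
time: 28.97
t 28.97 pos [0.5147 0.2569 0.106 ] yang 90.3 w 0.0698 grip 0.0 -> d [-0.0099 -0.3076  0.026 ] turn 0.006
```

```bash
python3 -m pendant '[[-0.0012,-0.0384,0,0],[-0.0012,-0.0384,0,0],[-0.0012,-0.0384,0,0],[-0.0012,-0.0384,0,0],[-0.0012,-0.0384,0,0],[-0.0012,-0.0384,0,0],[-0.0012,-0.0384,0,0],[-0.0012,-0.0384,0,0]]'|head -1; python3 -m pendant '[[0,0,0.026,0.006],[0,0,0,0],[0,0,0,0]]'|head -1;  python3 - <<'E'
from h import *
c=shot('wrist','w7'); rel(.5263,-.0506,.0335,90)
E
```

```text
time: 29.63
time: 29.88
t 29.93 pos [ 0.5266 -0.0496  0.0803] yang 90.2 w 0.0695 grip 0.0 -> d [ 0.0003 -0.001   0.0468] turn 0.003
```

View pics/w7.png

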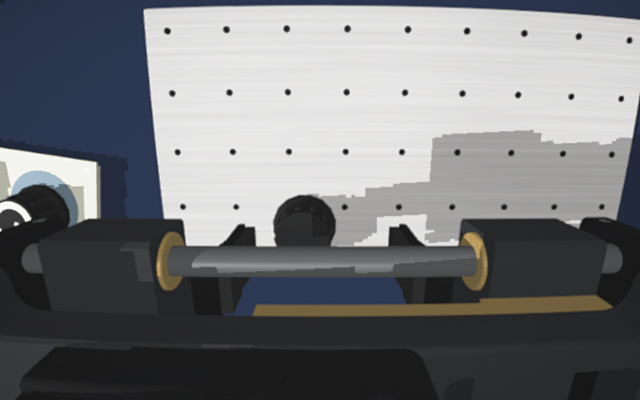

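The blank knob shows at (304,225), so it lies about 10 mm further to -Y and some mm to +X; I check this against the first top picture.

```bash
python3 - <<'E'
from h import *
c=r.camera('top'); g=cv2.imread('pics/top0.png',0)
def blob(x0,y0,z,t,k=14):
    m=(g[y0-k:y0+k,x0-k:x0+k]<t).astype(np.uint8); n,l,s,ce=cv2.connectedComponentsWithStats(m); i=1+np.argmax(s[1:,4])
    u=s[i,:2]+(s[i,2:4]-1)/2+[x0-k,y0-k]; print(u,s[i],np.round(toworld(c,[u],z)[0,:2],4))
blob(347,213,.03,60); blob(281,242,.03,60); blob(324,243,.03,60)
E
```

```text
[346. 212.] [  7   7  13  13 130] [ 0.5316 -0.0596]
[279. 242.] [11 12  3  5 10] [0.4418 0.1266]
[325. 243.] [14 12  3  5 10] [ 0.4425 -0.0024]
```

```bash
python3 -m pendant '[[-0.0055,-0.0105,0,0],[0,0,0.024,0],[0,0,0.0225,0],[0,0,0,0]]'|sed -n '2p;4p'; python3 -m pendant '[[0,0,0,0],[0,0,0,0],[0,0,0,0],[0,0,0,0],[0,0,0,0],[0,0,0,0],[0,0,0,0]]' 0 25; python3 -m pendant '[[0,0,-0.015,0],[0,0,-0.03,0],[0,0,-0.03,0],[0,0,0,0]]'|tail -2; python3 - <<'E'
from h import *
rel(.684,.0105,.06,90)
E
```

```text
ee_pos: [0.5305, -0.0593, 0.0312]
ft_force: [-1.9, 0.0, -0.5]
time: 30.9
ee_pos: [0.5325, -0.0607, 0.0341]
eef_rot: [-0.001, 1.0, 0.0, 0.0]
ft_force: [-0.7, 0.6, 4.7]
width: 0.0351
grip_force: 25.1
width: 0.0349
grip_force: 25.0
t 31.23 pos [ 0.535  -0.0613  0.1138] yang 90.0 w 0.0349 grip 24.963656989275478 -> d [-0.1486  0.0717  0.055 ] turn 0.001
```

```bash
python3 -m pendant '[[-0.0297,0.0143,0,0],[-0.0297,0.0143,0,0],[-0.0297,0.0143,0,0],[-0.0297,0.0143,0,0],[-0.0297,0.0143,0,0],[0,0,0,0],[0,0,0,0]]'|sed -n 2p; python3 -m pendant '[[0,0,0.03,0],[0,0,0.03,0],[0,0,0.012,0],[0,0,0.008,0],[0,0,0,0],[0,0,0,0]]'|sed -n '2p;4p'; python3 -m pendant '[[0,0,0.002,0],[0,0,0.001,0],[0,0,0,0]]'|sed -n '2p;4p'
```

```text
ee_pos: [0.6811, 0.0121, 0.1071]
ee_pos: [0.6809, 0.0105, 0.0297]
ft_force: [0.9, -1.0, -0.2]
ee_pos: [0.681, 0.011, 0.0265]
ft_force: [-0.5, 0.1, -0.9]
```

Contact is expected within about 1.5 mm. I lower the rest, open, go up and clear the view.

```bash
python3 -m pendant '[[0,0,0.001,0],[0,0,0,0]]'|sed -n '2p;4p';  python3 -m pendant '[[0,0,0.0008,0],[0,0,0,0]]'|sed -n '2p;4p'; python3 -m pendant '[[0,0,-0.0006,0],[0,0,0,0],[0,0,0,0],[0,0,0,0],[0,0,0,0],[0,0,-0.02,0],[0,0,-0.035,0],[0,0,-0.035,0]]' 0.68 |sed -n '2p;4p';  python3 -m pendant '[[0.035,0,-0.02,0],[0.035,0,-0.02,0],[0.035,0,-0.02,0],[0.035,0,-0.02,0],[0.035,0,0,0],[0.02,0,0,0],[0,0,0,0],[0,0,0,0]]'|sed -n '1,2p'; python3 - <<'E'
from h import *
c=shot('top'); im=cv2.cvtColor(c['img'],cv2.COLOR_RGB2BGR)
cv2.imwrite('pics/final.png',cv2.resize(im[120:315,180:470],None,fx=2.7,fy=2.7,interpolation=cv2.INTER_CUBIC))
c=shot('side','finals'); orange(shot('top'))
E
```

```text
ee_pos: [0.681, 0.011, 0.0253]
ft_force: [-0.2, -0.6, 2.5]
ee_pos: [0.681, 0.0109, 0.0251]
ft_force: [-3.5, 0.2, 9.3]
ee_pos: [0.6795, 0.0109, 0.1142]
ft_force: [1.0, 0.6, 1.1]
time: 34.23
ee_pos: [0.4852, 0.0109, 0.1949]
orange [205. 212.] [0.5206 0.3363] [521.4 335.8  60.6  34.2  85. ]
orange [234. 215.] [0.5122 0.2557] [512.2 255.6  57.4  33.1  84.4]
orange [545. 371.] [ 0.1256 -0.5865] [ 122.2 -589.   132.6  125.1   16.4]
```

View pics/final.png

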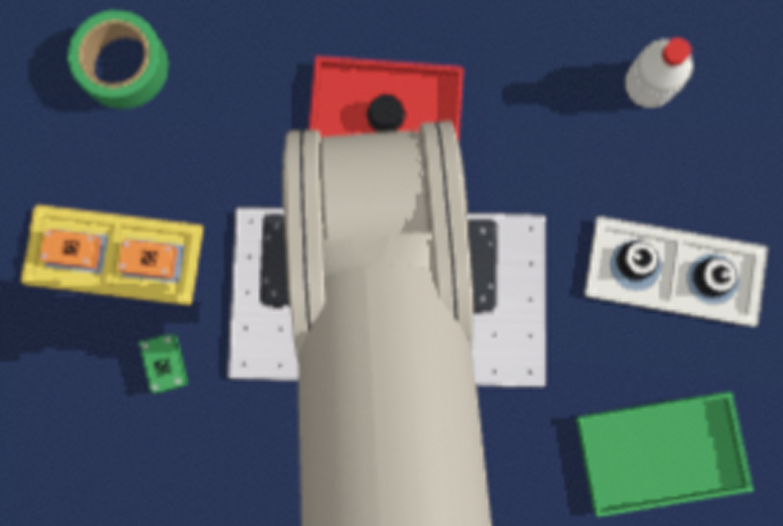

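View pics/finals.png

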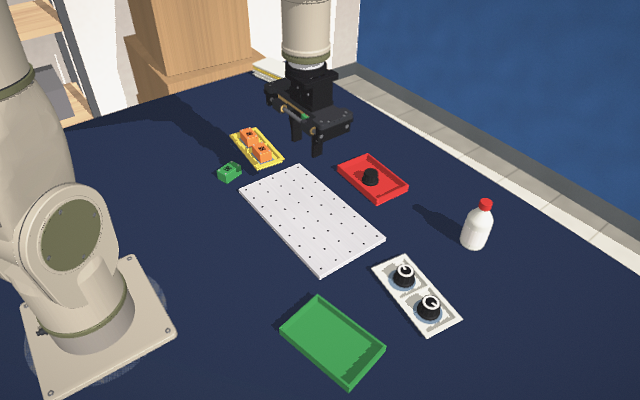

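Both pictures agree. The two marked knobs sit on their pads at (403,275) and (428,308) in the side view. The housings are squared at about 84–85° in the yellow tray at (255,146), and the blank knob is in the red tray at (370,177). The bottle and tape have not moved.

```bash
python3 -c "
from bench import r
print(r.close_job())"
```

```text
the job is handed in; nothing more can be done
None
```

I handed the job in at about 34 s: the two marked knobs are in the white tray and the two orange housings are in the yellow tray, one to a bay, set down flat with marks up and the housings squared to the tray; the unmarked knob is in the red reject tray, and the tape roll and bottle were not moved.

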